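# Load the blue cell into the bench tester

## Robot

A 6-joint arm with a two-finger parallel gripper is mounted at the origin on the work surface. World frame = base frame: x ahead of the robot, y to its left, z up, the work surface at z = 0. Lengths are in m, angles in rad, forces in N, time in s.
With the tool pointing down it reaches from about 0.375 to 0.925 m from the base axis. Payload 5.7 kg.
Tool frame: the origin (TCP) lies midway between the tips of the shut fingers; the grasp point (between the pads) lies behind it (r.grip_depth is the z of the grasp point in the tool frame, in m); z points along the fingers, y is the direction in which the jaws open and shut (so a half turn about z gives the same grasp; the last joint's range is limited). The gripper opens to 85 mm and grips with 20 to 120 N. Pads are 22 mm wide; open, the fingers measure 114 mm over their backs; the gripper's body (76 mm by 85 mm) begins 54 mm behind the grasp point. The pads swing forward as they close: fully open they stand 13 mm farther back than shut.
Start: joints at [-1.431, 0.359, 1.51, -0, 1.272, -0.115], TCP at [0.151, -0.581, 0.231] pointing down, gripper open.
Joint ranges: [-2.97, 2.97], [-1.01, 2.36], [0.21, 2.38], [-0.96, 4.11], [0.2, 2.71], [-2.98, 2.98]. Speed limits (rad/s): [2.39, 2.39, 3.14, 3.14, 3.14, 3.14].

## Interface

Orientations are given as a unit quaternion [x, y, z, w].
In Python, from rig import r gives the robot as it stands.
- The arm moves only by the shell command python3 -m pendant 'ROWS' [FORCE]. ROWS is a JSON object of lists of equal length, an entry for each row: "xyz": the shift along the tool's x, y, z in mm, a list of three; "turn": the turn, a rotation vector about the tool's x, y, z in degrees, a list of three; "jaw": the closure, from 0 (fully open) to 1 (shut). A call has 1 to 8 rows; each row is the pose to reach, as a shift and turn from the pose commanded when the call began, along the tool's axes at that moment; what a row does not reach only later rows make up. A row lasts 1/10 s, in which the tool goes at most 50 mm and 8.59 degrees, less where a joint would pass 70% of its speed; a pose out of reach is approached as far as the arm can. A call with a gripper value outside its range is refused whole. The fingers move at their own pace and stop on an object; FORCE is the grip in N (left out, the last holds). Time passes only in rows, so rows that repeat a pose let the fingers close. It gives the time, the measured TCP pose, the force and the opening at its end, in the units of the state.
- r.state(): the state, without advancing time (a new reading comes with each control period).
- r.snapshot(name): name is "scene" or "top" or "wrist"; returns the picture (400x640x3 uint8, blue, green, red); there is no depth.
- r.camera_model(name): a dict with "fx", "fy", "cx", "cy" (pixels), "origin" and "orientation" of the camera in the world. Camera axes: x right, y down, z forward; pixel columns grow to the right and rows downward; lengths in m; the calibration is good to about 2 mm. A picture is of the moment at which its call begins: read the wrist's pose just before it. camera_model takes no time and is no camera call; for the wrist camera it gives the pose at the moment of the call.
- r.job_done(): hands the job in, once; it reports no verdict.
Trained networks look in the newest picture that a camera, given by its name, has taken for a name from the list of things; names that differ only in an ending like _2 or _b are one class to them, and where a whole thing is asked for, a point or a joint stands for the part that bears it (a point fixed in the world has none). Each returns a list of dicts, best first, with "conf" (0 to 1); they miss things now and then, are a little off and sometimes report something else, mostly with a low value. They report only what shows in the picture. A call takes as long as a camera call. They do not tell look-alikes from the thing itself.
- r.search_frame(camera, label): "location" ([row, column] as shares, 0 to 1, of the picture: columns of its width, rows of its height, amid what is visible of it).
- r.silhouettes(camera, label): "region" (400x640 bool, what is visible of it) and "location" ([row, column] as shares, 0 to 1, of the picture: columns of its width, rows of its height, amid what is visible of it).
- r.place_of(camera, label): "location" ([row, column] as shares, 0 to 1, of the picture: columns of its width, rows of its height: a listed point, or the origin of a listed thing).
The state is a dict: "t": time; "q": joint angles; "dq": joint speeds; "tau": joint torques, N m; "tcp_pos": TCP position; "ee_rot": TCP orientation; "contact_force": force on the tool from outside, world axes, zero at the start; "wrist_torque": the same for the moment, N m; "opening": opening from 0.0 (shut) to 1.0 (fully open).
Only numpy, scipy, OpenCV 4.12 (cv2) and the standard library are available. Lean on these libraries where they do the work, as an engineer would, in place of code of your own. Each camera call takes 0.05 s, during which the arm holds its last target.

## Task

Stand the blue battery cell in the round well of the bench tester and push it straight down, all the way to the stop, so that the push-push catch holds it down when you let go. Push only once - a second push pops it up again - and leave the orange cell standing where it is.

Things in the scene. Friction and masses are not known exactly. Their poses are not given: they have to be found in the camera images.
- blue_cell_mid (a point): Centre (half-way up) of the blue battery cell: an upright round cylinder, 46 mm diameter, 94 mm tall, about 0.25 kg, blue shell with a black band near the top and a thin one near the foot, loose on the bench. Its foot is 47 mm below this point and its flat top 47 mm above; at the stop its lowest 28 mm are inside the well, so grip it above them. z is its axis; any turn about it serves.
- orange_cell_mid (a point): Centre of the other battery cell, same size and shape but with an orange shell, standing loose on the bench at least 90 mm away from the blue one (centre to centre). Not wanted: leave it standing where it is.
- well_mouth (a point): Centre of the well's mouth, level with the flat top of the tester (grey block fixed to the bench, 150 x 130 x 75 mm high; z up, x and y along its sides). The well is a round hole of 52 mm diameter, widened by a 45 degree cone, 8 mm deep, to 68 mm at the top. Its floor is a yellow carrier, 10 mm below the mouth when up (the cell's centre is then 37 mm above the mouth).
- carrier (a joint): Travel in m of the spring carrier (the well's floor), growing downwards: 0 = up, with or without a cell; 0.018 = at the stop. Pushed past 0.0165 and let go, it rises only to about 0.010, where the catch holds it (cell's centre 27 mm above the mouth); pushed to the stop again, it comes up to 0. A slow push to the stop takes about 10 N. It is damped: dropping the cell in does not work it.
Things that resemble listed ones, but are neither listed nor needed, are in the scene too. Leave any green or turquoise look-alike of the part that bears well_mouth alone.

How it is judged:
On the way:
1. the blue cell, upright in the well, is pushed down to the stop (horizontal distance between blue_cell_mid and well_mouth below 0.012 m and angle between blue_cell_mid's own z axis and vertical below 0.17 rad and value of joint carrier above 0.0155 m and z of blue_cell_mid in the frame of well_mouth below 0.0225 m).
At the end, for the whole second after the job is handed in: The blue cell stands upright (within 10 degrees) in the tester's well, within 12 mm of its axis, let go and held down by the catch: carrier between 6 and 14 mm down and the cell's centre 21 to 32 mm above the mouth. The orange cell stands upright within 40 mm of where it started (horizontal distance between blue_cell_mid and well_mouth below 0.012 m and angle between each of blue_cell_mid, orange_cell_mid's own z axis and vertical below 0.17 rad and value of joint carrier between 0.006 and 0.0145 m and z of blue_cell_mid in the frame of well_mouth between 0.021 and 0.032 m and distance of orange_cell_mid from where it was at the start of the episode below 0.04 m); the robot touches nothing.
It fails at once if the orange cell is knocked over or moved by more than 40 mm (distance of orange_cell_mid from where it was at the start of the episode above 0.04 m or angle between orange_cell_mid's own z axis and vertical above 0.5 rad).
It also fails if it takes over 48 s, if anything falls off the work surface, if the arm or the gripper's body presses on something with over 40 N, if the wrist force passes 120 N, or if a joint passes its speed limit or range.

## Working session

There is one attempt and no reset: what is moved stays moved. The work goes in short steps, Python scripts to look and compute and a shell command to move; the robot and the scene stay as the last step left them, time stands still between calls to the robot, and variables do not carry over. Pictures are saved under pics/ and viewed, and the job is handed in when it is done.

```bash
mkdir -p pics; ls; python3 - <<'E'
from rig import r
import cv2
s=r.state();print(s['t'],s['tcp_pos'],s['ee_rot'],s['opening'],r.grip_depth)
for n in("scene","top"):
    im=r.snapshot(n);cv2.imwrite(f"pics/{n}0.png",im)
    m=r.camera_model(n);print(n,m)
    for l in("blue_cell_mid","orange_cell_mid","well_mouth"):
        print(l,[(round(d['conf'],2),[round(d['location'][0]*400),round(d['location'][1]*640)]) for d in r.place_of(n,l)])
print(r.state()['t'])
E
```

```text
pics
0.0 [ 0.15113532 -0.57991903  0.23044062] [ 9.91893891e-01  1.27065399e-01 -1.76228476e-05 -9.45553254e-04] 1.005289099050577 -0.0187
scene {'fx': 377.4048135477614, 'fy': 377.4048135477614, 'cx': 316.8700704068442, 'cy': 199.60224897755097, 'origin': array([1.06136156, 0.12855355, 0.76977209]), 'orientation': array([ 0.51556749,  0.76918725, -0.31852024, -0.20269678])}
blue_cell_mid [(0.93, [263, 468]), (0.43, [247, 418])]
orange_cell_mid [(0.67, [246, 418])]
well_mouth [(0.95, [130, 219]), (0.83, [182, 359]), (0.79, [164, 275]), (0.71, [238, 284]), (0.39, [264, 466])]
top {'fx': 426.8672957721003, 'fy': 426.8672957721003, 'cx': 314.0003165177042, 'cy': 208.42458311900157, 'origin': array([ 0.30561658, -0.11761086,  1.46717297]), 'orientation': array([-0.69870365,  0.71403766, -0.02883873,  0.03364156])}
blue_cell_mid [(0.5, [197, 207])]
orange_cell_mid [(0.73, [198, 248])]
well_mouth [(0.87, [249, 451]), (0.8, [235, 299]), (0.78, [158, 329]), (0.72, [223, 374])]
0.4
```

View pics/scene0.png

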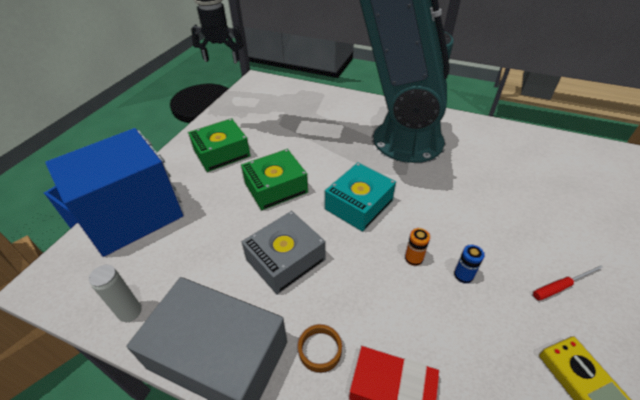

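View pics/top0.png

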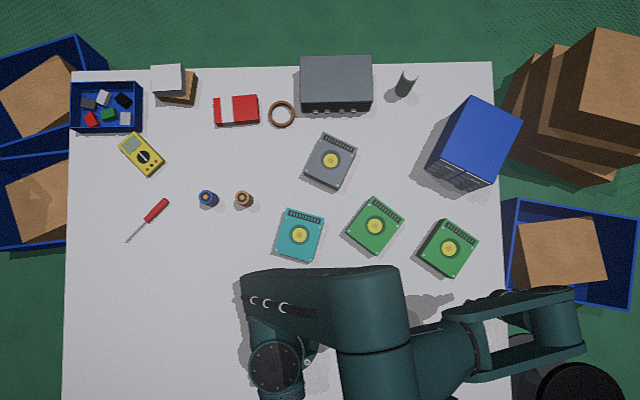

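The grey tester with the yellow carrier is at scene (row 238, col 284) and top (158, 329). The green ones at scene (130,219) and (164,275), the turquoise one at (182,359) and the plain grey box at (340,210) are look-alikes. The blue cell is at scene (263,468) and top (197,207), with the orange cell beside it at scene (246,418). The grey can at (295,115) is not the cell.

```bash
cat > h.py <<'E'
from rig import r
import numpy as np, cv2
from scipy.spatial.transform import Rotation as R
from scipy.optimize import least_squares
def ray(m,row,col):
    d=np.array([(col-m['cx'])/m['fx'],(row-m['cy'])/m['fy'],1.])
    return np.array(m['origin']),R.from_quat(m['orientation']).apply(d)
def onplane(m,row,col,z):
    o,d=ray(m,row,col);return o+d*(z-o[2])/d[2]
def proj(m,p):
    c=R.from_quat(m['orientation']).inv().apply(np.atleast_2d(p)-m['origin'])
    return np.c_[c[:,1]/c[:,2]*m['fy']+m['cy'],c[:,0]/c[:,2]*m['fx']+m['cx']]
def tri(obs):
    f=lambda p:np.concatenate([proj(m,p)[0]-px for m,px in obs])
    s=least_squares(f,[.5,0,.05]);return s.x,s.fun
E
python3 - <<'E'
from h import *
S=r.camera_model('scene');T=r.camera_model('top')
for n,a,b in(("blue",(263,468),(197,207)),("orange",(246,418),(198,248)),("well",(238,284),(158,329))):
    z=.075 if n=="well" else .047
    x,f=tri([(S,a),(T,b)]);print(n,x.round(4),f.round(1),onplane(S,*a,z).round(4),onplane(T,*b,z).round(4))
a=cv2.imread('pics/scene0.png')
c=cv2.resize(a[195:300,225:500],None,fx=2.9,fy=2.9,interpolation=cv2.INTER_CUBIC);cv2.imwrite('pics/crop0.png',c)
a=cv2.imread('pics/top0.png')
c=cv2.resize(a[120:220,190:370],None,fx=4,fy=4,interpolation=cv2.INTER_CUBIC);cv2.imwrite('pics/crop1.png',c)
E
```

```text
blue [0.4774 0.2435 0.0535] [ 0.   0.7 -0.1  1.1] [0.4727 0.2431 0.047 ] [0.478  0.2487 0.047 ]
orange [0.4695 0.1222 0.0476] [-0.1 -2.4  0.7 -3.3] [0.4671 0.1275 0.047 ] [0.4715 0.1111 0.047 ]
well [ 0.5927 -0.1621  0.0877] [-0. -0.  0. -0.] [ 0.584  -0.1675  0.075 ] [ 0.5954 -0.1627  0.075 ]
```

View pics/crop0.png

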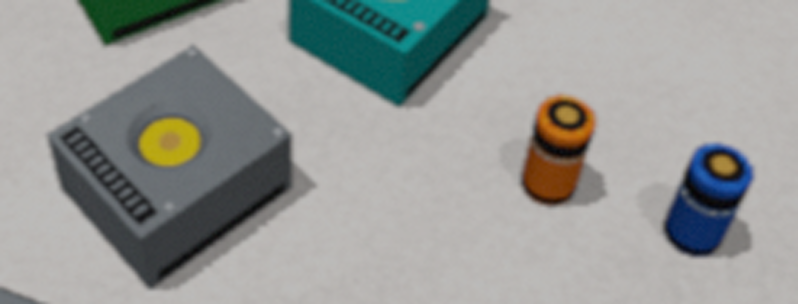

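View pics/crop1.png

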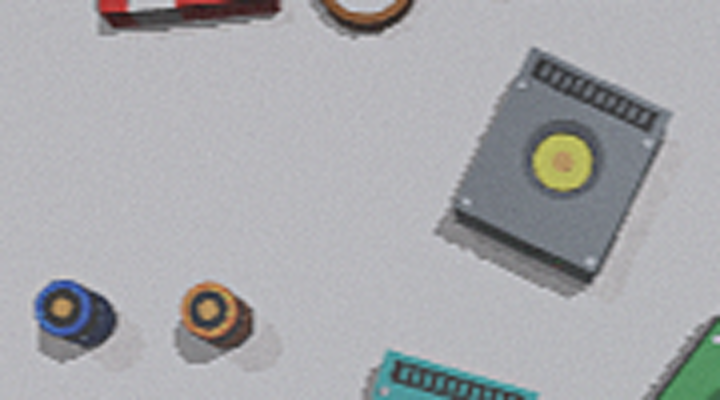

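```bash
cat >> h.py <<'E'
def shift(target,yaw=None):
    s=r.state();Q=R.from_quat(s['ee_rot'])
    d=Q.inv().apply(np.array(target)-s['tcp_pos'])*1000
    x=Q.apply([1,0,0]);cy=np.degrees(np.arctan2(x[1],x[0]))
    print('t',round(s['t'],2),'tcp',np.round(s['tcp_pos'],4),'toolz',Q.apply([0,0,1]).round(4),'yaw',cy.round(1),'shift mm',d.round(1), 'q',np.round(s['q'],2),'F',np.round(s['contact_force'],1),'op',round(s['opening'],3))
    return d
E
python3 - <<'E'
from h import *
S=r.camera_model('scene');T=r.camera_model('top')
for n,a,b,z in(("blue",(251.9,474),(196.75,205.5),.094),("orange",(234.7,420.5),(197.2,242),.094),("well",(244,284),(160.5,330.75),.065)):
    x,f=tri([(S,a),(T,b)]);print(n,x.round(4),f.round(1),onplane(S,*a,z).round(4),onplane(T,*b,z).round(4))
shift([.38,-.25,.33])
shift([.45,.1,.33])
shift([.476,.244,.25])
E
```

```text
blue [0.4735 0.2439 0.0907] [-0.  -0.3  0.  -0.5] [0.4761 0.2439 0.094 ] [0.4732 0.2415 0.094 ]
orange [0.4692 0.1252 0.0908] [-0.  -0.4  0.1 -0.5] [0.4717 0.1259 0.094 ] [0.4691 0.123  0.094 ]
well [ 0.5894 -0.1672  0.0588] [-0.  -0.4  0.2 -0.5] [ 0.5932 -0.1638  0.065 ] [ 0.5889 -0.1686  0.065 ]
t 0.4 tcp [ 0.1512 -0.5805  0.2311] toolz [-1.e-04  4.e-04 -1.e+00] yaw 14.6 shift mm [ 304.7 -262.2  -98.8] q [-1.43  0.36  1.51 -0.    1.27 -0.12] F [-0.9 -0.2 -0.4] op 1.001
t 0.4 tcp [ 0.1512 -0.5805  0.2311] toolz [-1.e-04  4.e-04 -1.e+00] yaw 14.6 shift mm [ 460.7 -583.3  -98.6] q [-1.43  0.36  1.51 -0.    1.27 -0.12] F [-0.9 -0.2 -0.4] op 1.001
t 0.4 tcp [ 0.1512 -0.5805  0.2311] toolz [-1.e-04  4.e-04 -1.e+00] yaw 14.6 shift mm [ 522.1 -716.   -18.6] q [-1.43  0.36  1.51 -0.    1.27 -0.12] F [-0.9 -0.2 -0.4] op 1.001
```

Next I raise the tool and swing round toward the tester, so the wrist camera can check the well on the way.

```bash
python3 -m pendant '{"xyz":[[30,-25,-60],[65,-55,-99],[105,-90,-99],[145,-125,-99],[185,-160,-99],[225,-195,-99],[265,-230,-99],[305,-262,-99]],"turn":[[0,0,-5],[0,0,-10],[0,0,-15],[0,0,-20],[0,0,-25],[0,0,-30],[0,0,-35],[0,0,-40]],"jaw":[0,0,0,0,0,0,0,0]}' 80; python3 - <<'E'
from h import *
shift([.52,-.166,.35])
E
```

```text
t: 1.2
tcp_pos: [0.3568, -0.2821, 0.3306]
ee_rot: [0.888, 0.46, 0.0, 0.0]
contact_force: [0.7, 0.1, 0.7]
opening: 1.004
t 1.2 tcp [ 0.3568 -0.2821  0.3306] toolz [ 7.e-04 -6.e-04 -1.e+00] yaw 54.8 shift mm [189.   66.4 -19.4] q [-0.82  0.06  1.66  0.    1.43 -0.21] F [0.7 0.1 0.7] op 1.004
```

```bash
python3 -m pendant '{"xyz":[[40,5,-5],[75,0,-10],[115,0,-20],[150,0,-20],[150,0,-20],[150,0,-20]],"turn":[[0,0,-8],[0,0,-16],[0,0,-24],[0,0,-32],[0,0,-32],[0,0,-32]],"jaw":[0,0,0,0,0,0]}'; python3 - <<'E'
from h import *
m=r.camera_model('wrist');im=r.snapshot('wrist');cv2.imwrite('pics/w0.png',im)
shift([.52,-.166,.35])
print(m['origin'],proj(m,[.591,-.166,.065]))
for d in r.place_of('wrist','well_mouth'):
    px=d['location'][0]*400,d['location'][1]*640;print(d['conf'],px,onplane(m,*px,.075))
E
```

```text
t: 1.8
tcp_pos: [0.4431, -0.1612, 0.3501]
ee_rot: [0.728, 0.686, -0.0, -0.0]
contact_force: [0.1, 0.1, -1.1]
opening: 1.003
t 1.85 tcp [ 0.4427 -0.1618  0.3501] toolz [-6.e-04 -3.e-04 -1.e+00] yaw 86.6 shift mm [ 0.5 77.4  0. ] q [-0.5   0.07  1.59 -0.    1.48 -0.44] F [ 0.7 -0.1 -0.2] op 0.999
[ 0.44730211 -0.08591481  0.4933202 ] [[161.29954523 413.30624383]]
0.9 (164.32, 415.80800000000005) [ 0.5916286  -0.16898353  0.075     ]
0.86 (95.72, 241.92000000000002) [ 0.34178669 -0.05607664  0.075     ]
0.82 (254.32000000000002, 281.6) [ 0.37332019 -0.30861157  0.075     ]
```

View pics/w0.png

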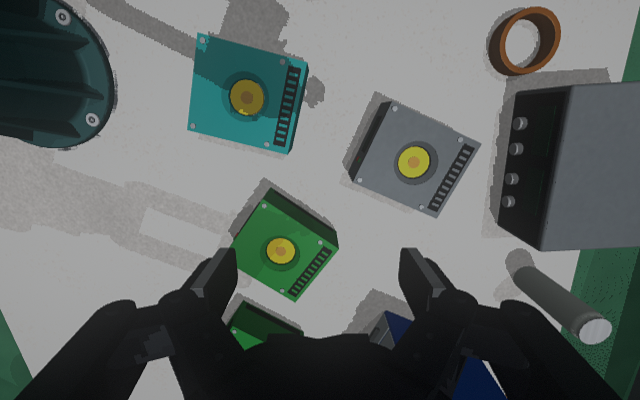

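The wrist view shows the grey tester with its yellow carrier at (row 163, col 414), which agrees at about (0.5915, -0.168). Turquoise is at (97,246) and green at (250,281). On to the blue cell.

```bash
python3 -m pendant '{"xyz":[[45,0,0],[90,0,0],[135,0,10],[180,0,20],[225,0,30],[270,0,40],[315,0,60],[350,7,80]],"turn":[[0,0,0],[0,0,0],[0,0,0],[0,0,0],[0,0,0],[0,0,0],[0,0,0],[0,0,0]],"jaw":[0,0,0,0,0,0,0,0]}';  python3 -m pendant '{"xyz":[[0,0,0],[0,0,0]],"turn":[[0,0,0],[0,0,0]],"jaw":[0,0]}'; python3 - <<'E'
from h import *
m=r.camera_model('wrist');im=r.snapshot('wrist');cv2.imwrite('pics/w1.png',im)
shift([.4745,.243,.15])
print(m['origin'],proj(m,[[.4745,.243,.094],[.47,.125,.094]]))
for l in("blue_cell_mid","orange_cell_mid"):
  for d in r.place_of('wrist',l):
    px=d['location'][0]*400,d['location'][1]*640;print(l,d['conf'],px,onplane(m,*px,.047))
E
```

```text
t: 2.7
tcp_pos: [0.4706, 0.1883, 0.27]
ee_rot: [0.728, 0.685, 0.0, 0.0]
contact_force: [0.5, -0.1, 0.1]
opening: 0.999
t: 2.9
tcp_pos: [0.4706, 0.1865, 0.2696]
ee_rot: [0.728, 0.686, -0.001, -0.0]
contact_force: [-0.8, -0.1, -0.0]
opening: 0.998
t 2.95 tcp [0.4709 0.186  0.2702] toolz [-5.e-04 -8.e-04 -1.e+00] yaw 86.5 shift mm [ 57.3   0.2 120.2] q [ 0.24  0.19  1.65 -0.    1.3   0.3 ] F [ 0.1 -1.1  0.4] op 1.003
[0.47508562 0.26181424 0.41268855] [[130.48382845 318.52753564]
 [228.20406147 320.60383452]]
orange_cell_mid 0.64 (215.07999999999998, 318.91200000000003) [0.46803001 0.12487406 0.047     ]
```

View pics/w1.png

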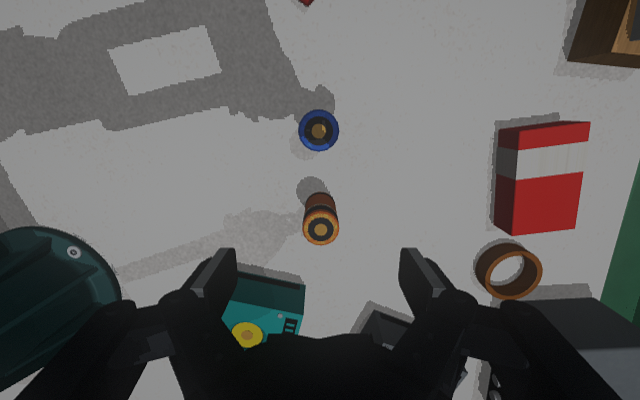

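The blue cell's top is at (130,319), within 1 px of my prediction, and orange's is at (230,320). Descending onto the blue cell.

```bash
python3 -m pendant '{"xyz":[[35,0,10],[57,0,30],[57,0,70],[57,0,110],[57,0,150],[57,0,180],[57,0,205],[57,0,220]],"turn":[[0,0,0],[0,0,0],[0,0,0],[0,0,0],[0,0,0],[0,0,0],[0,0,0],[0,0,0]],"jaw":[0,0,0,0,0,0,0,0]}';  python3 -m pendant '{"xyz":[[0,0,7],[0,0,7],[0,0,7],[0,0,7],[0,0,7]],"turn":[[0,0,0],[0,0,0],[0,0,0],[0,0,0],[0,0,0]],"jaw":[0,0,0,0,0]}'; python3 - <<'E'
from h import *
im=r.snapshot('wrist');cv2.imwrite('pics/w2.png',im)
shift([.4745,.243,.043])
E
```

```text
t: 3.85
tcp_pos: [0.4741, 0.2425, 0.0491]
ee_rot: [0.729, 0.685, -0.001, -0.0]
contact_force: [-0.2, -0.7, 0.3]
opening: 1.002
t: 4.35
tcp_pos: [0.4749, 0.2445, 0.0442]
ee_rot: [0.728, 0.686, 0.001, 0.0]
contact_force: [0.4, -0.3, -1.2]
opening: 1.001
t 4.4 tcp [0.4747 0.2444 0.0441] toolz [ 1.5e-03  6.0e-04 -1.0e+00] yaw 86.6 shift mm [-1.5 -0.2  1.1] q [0.35 0.51 1.84 0.   0.79 0.41] F [-0.1 -0.4 -0.4] op 1.0
```

View pics/w2.png

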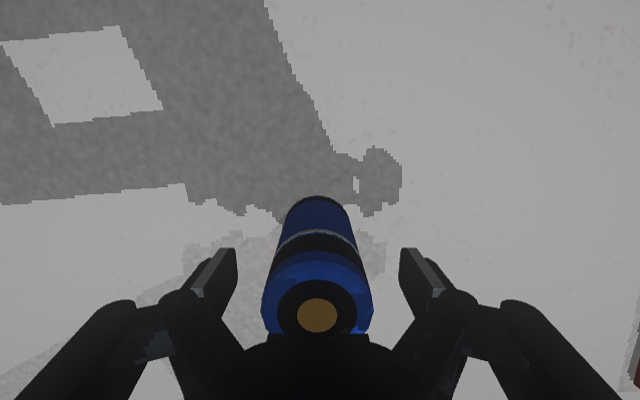

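The blue cell stands centred between the fingers, with its top at (315,317). Closing.

```bash
python3 -m pendant '{"xyz":[[-1,0,0],[-1,0,0],[-1,0,0],[-1,0,0],[-1,0,0],[-1,0,0],[-1,0,0],[-1,0,0]],"turn":[[0,0,0],[0,0,0],[0,0,0],[0,0,0],[0,0,0],[0,0,0],[0,0,0],[0,0,0]],"jaw":[0.3,0.5,0.7,1,1,1,1,1]}' 80;  python3 -m pendant '{"xyz":[[0,0,-5],[0,0,-15],[0,0,-40],[0,0,-80],[0,0,-120],[0,0,-120],[0,0,-120]],"turn":[[0,0,0],[0,0,0],[0,0,0],[0,0,0],[0,0,0],[0,0,0],[0,0,0]],"jaw":[1,1,1,1,1,1,1]}'; python3 - <<'E'
from h import *
im=r.snapshot('wrist');cv2.imwrite('pics/w3.png',im)
im=r.snapshot('scene');cv2.imwrite('pics/s3.png',im)
shift([.5915,-.168,.23])
E
```

```text
t: 5.2
tcp_pos: [0.4743, 0.2433, 0.0437]
ee_rot: [0.728, 0.686, 0.0, 0.0]
contact_force: [0.6, -0.7, 6.0]
opening: 0.52
t: 5.9
tcp_pos: [0.4746, 0.2434, 0.1644]
ee_rot: [0.728, 0.686, 0.001, 0.0]
contact_force: [-0.9, -0.0, -2.6]
opening: 0.517
t 6.0 tcp [0.4728 0.2428 0.1622] toolz [-2.4e-03 -7.0e-04 -1.0e+00] yaw 86.6 shift mm [-403.   142.7  -67.8] q [0.34 0.34 1.74 0.   1.07 0.4 ] F [ 0.1 -0.3 -2.6] op 0.525
```

View pics/w3.png

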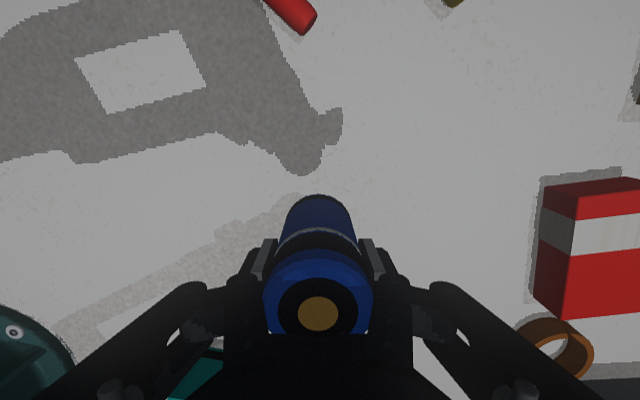

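View pics/s3.png

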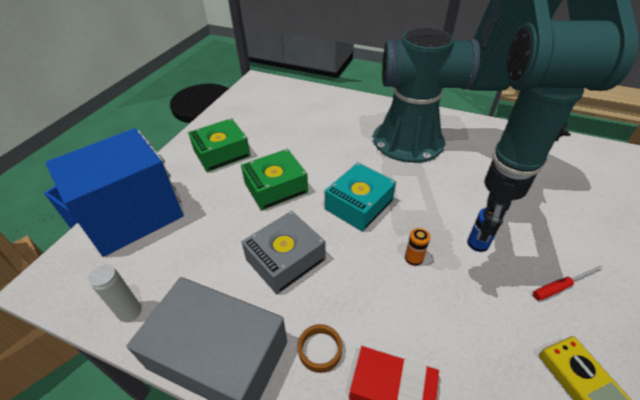

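The cell is held upright and orange is undisturbed at (246,418). Carrying it over at height.

```bash
python3 -m pendant '{"xyz":[[0,0,-40],[-20,10,-70],[-60,20,-70],[-100,35,-70],[-140,50,-70],[-180,65,-70],[-220,80,-70],[-260,95,-70]],"turn":[[0,0,0],[0,0,0],[0,0,0],[0,0,0],[0,0,0],[0,0,0],[0,0,0],[0,0,0]],"jaw":[1,1,1,1,1,1,1,1]}';  python3 -m pendant '{"xyz":[[-35,12,0],[-70,24,0],[-105,36,0],[-130,44,0],[-142,47,0],[-142,47,0],[-142,47,0],[-142,47,0]],"turn":[[0,0,0],[0,0,0],[0,0,0],[0,0,0],[0,0,0],[0,0,0],[0,0,0],[0,0,0]],"jaw":[1,1,1,1,1,1,1,1]}'; python3 - <<'E'
from h import *
m=r.camera_model('wrist')
im=r.snapshot('wrist');cv2.imwrite('pics/w4.png',im)
im=r.snapshot('scene');cv2.imwrite('pics/s4.png',cv2.resize(im[150:300,180:400],None,fx=3.5,fy=3.5))
im=r.snapshot('top');cv2.imwrite('pics/t4.png',cv2.resize(im[100:230,250:420],None,fx=4,fy=4))
shift([.5915,-.168,.13])
print(proj(m,[[.5915,-.168,.075]]))
for d in r.place_of('wrist','well_mouth'):
    px=d['location'][0]*400,d['location'][1]*640;print(d['conf'],px,onplane(m,*px,.075))
E
```

```text
t: 6.8
tcp_pos: [0.5524, -0.0234, 0.231]
ee_rot: [0.728, 0.686, -0.001, -0.002]
contact_force: [0.4, 0.5, -3.2]
opening: 0.521
t: 7.6
tcp_pos: [0.5913, -0.1648, 0.2327]
ee_rot: [0.727, 0.686, -0.0, -0.001]
contact_force: [-0.7, -0.6, -3.4]
opening: 0.523
t 7.75 tcp [ 0.5918 -0.1652  0.2333] toolz [-1.e-04  4.e-04 -1.e+00] yaw 86.7 shift mm [-2.800e+00 -1.000e-01  1.033e+02] q [-0.38  0.38  1.48  0.    1.29 -0.33] F [ 0.2 -0.3 -3.3] op 0.522
[[186.81979015 318.40869659]]
0.86 (300.2, 152.32) [ 0.3708813  -0.30479651  0.075     ]
0.86 (96.39999999999999, 69.568) [ 0.34383865 -0.05803766  0.075     ]
0.83 (187.68, 318.016) [ 0.59100284 -0.16896684  0.075     ]
```

View pics/w4.png

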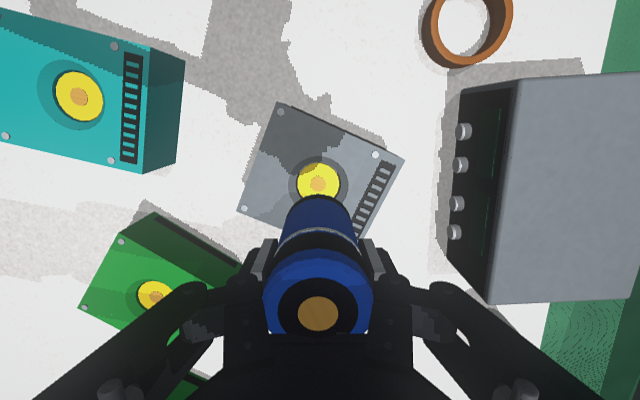

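View pics/s4.png

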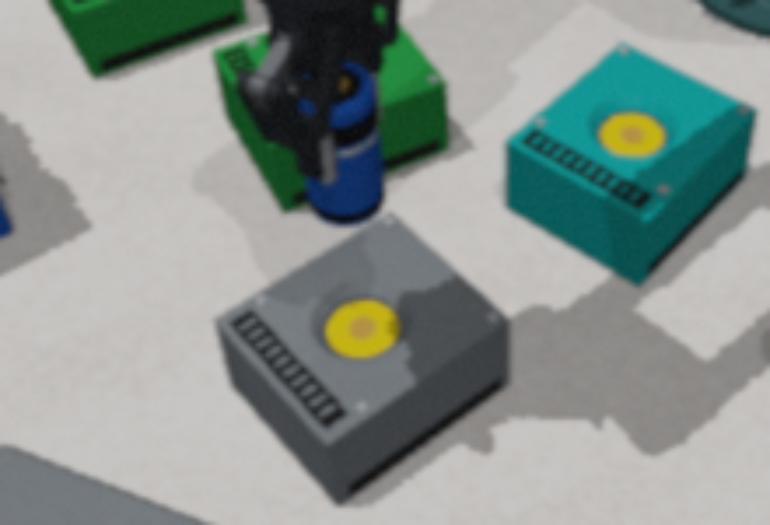

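View pics/t4.png

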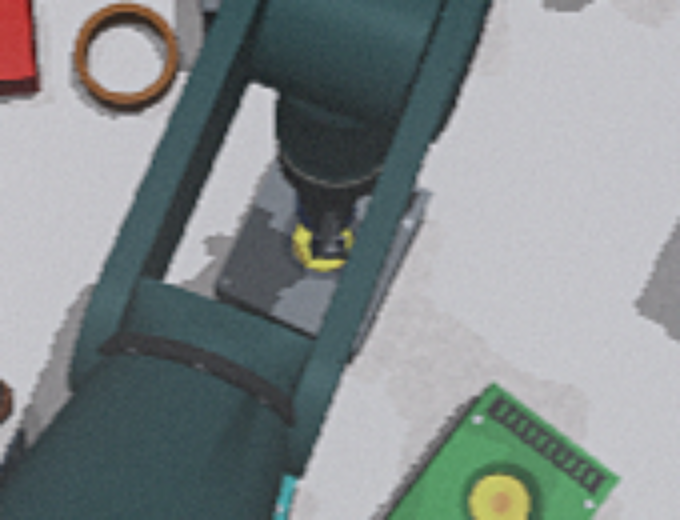

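```bash
python3 - <<'E'
from h import *
m=r.camera_model('wrist')
im=cv2.imread('pics/w4.png')
hsv=cv2.cvtColor(im,cv2.COLOR_BGR2HSV)
mk=((hsv[...,0]>15)&(hsv[...,0]<35)&(hsv[...,1]>120)).astype(np.uint8)
roi=mk[150:205,285:355]
ys,xs=np.nonzero(roi);print('yellow',xs.min()+285,xs.max()+285,ys.min()+150,ys.max()+150)
for p in((183,318),):print(onplane(m,*p,.065))
s=r.state()
ztop=s['tcp_pos'][2]-.0437+.094
print('cell top', onplane(m,313.5,317.5,ztop), s['tcp_pos'])
cv2.imwrite('pics/w4c.png',cv2.resize(im[130:350,230:410],None,fx=3,fy=2.7))
E
```

```text
yellow 297 339 163 197
[ 0.59201224 -0.16706903  0.065     ]
cell top [ 0.59146164 -0.16689778  0.28367682] [ 0.59190406 -0.16546466  0.23337682]
```

View pics/w4c.png

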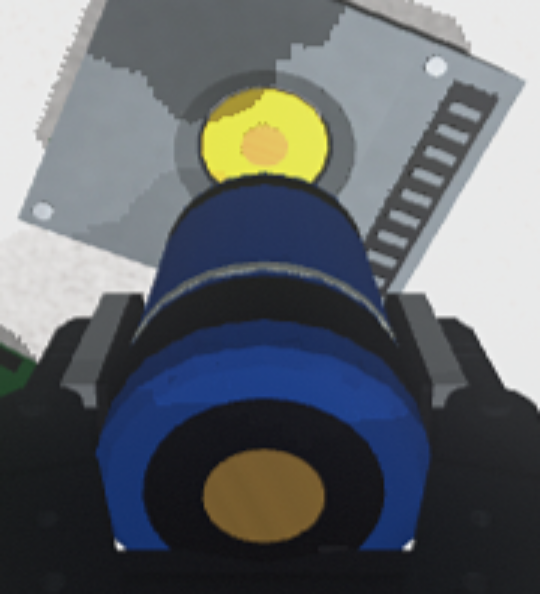

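Cell and well axes agree within about 1.5 mm. I'll correct by -1.5 mm in tool x and descend to just above the mouth, then into the cone.

```bash
python3 -m pendant '{"xyz":[[-1.5,0,20],[-1.5,0,50],[-1.5,0,80],[-1.5,0,100],[-1.5,0,110],[-1.5,0,114],[-1.5,0,118],[-1.5,0,118]],"turn":[[0,0,0],[0,0,0],[0,0,0],[0,0,0],[0,0,0],[0,0,0],[0,0,0],[0,0,0]],"jaw":[1,1,1,1,1,1,1,1]}'; python3 - <<'E'
from h import *
im=r.snapshot('scene');cv2.imwrite('pics/s5.png',cv2.resize(im[150:300,180:400],None,fx=3.5,fy=3.5))
im=r.snapshot('wrist');cv2.imwrite('pics/w5.png',im)
shift([.5915,-.168,.1087])
E
```

```text
t: 8.6
tcp_pos: [0.5925, -0.1681, 0.1158]
ee_rot: [0.728, 0.686, 0.0, 0.001]
contact_force: [-0.2, -0.1, -2.1]
opening: 0.519
t 8.7 tcp [ 0.5926 -0.1683  0.1162] toolz [ 1.6e-03 -6.0e-04 -1.0e+00] yaw 86.6 shift mm [ 0.2 -1.2  7.5] q [-0.39  0.5   1.6   0.    1.04 -0.33] F [-0.8 -0.1 -3.3] op 0.521
```

View pics/s5.png

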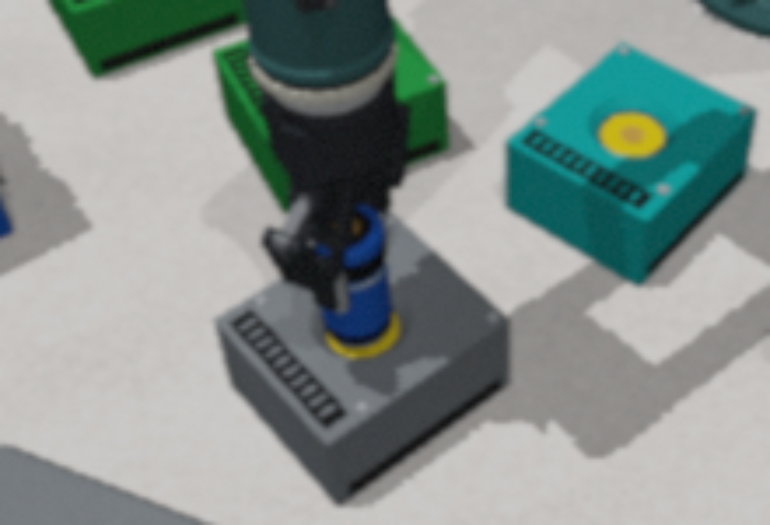

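View pics/w5.png

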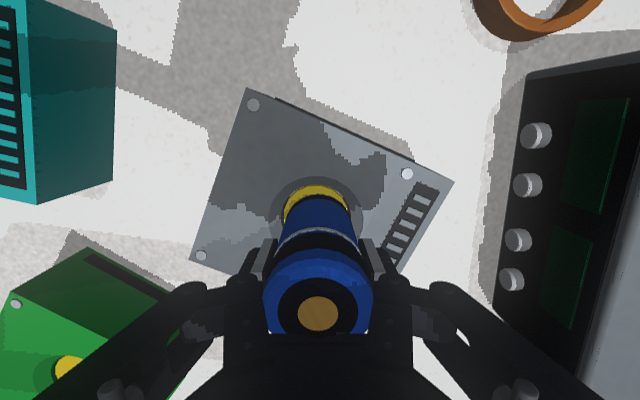

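The foot is centred over the yellow carrier (wrist ring at about (200,318)) and has just entered the cone. Lowering gently until it touches.

```bash
python3 -m pendant '{"xyz":[[0,-0.5,2],[0,-0.5,4],[0,-0.5,5],[0,-0.5,6],[0,-0.5,7],[0,-0.5,7],[0,-0.5,7]],"turn":[[0,0,0],[0,0,0],[0,0,0],[0,0,0],[0,0,0],[0,0,0],[0,0,0]],"jaw":[1,1,1,1,1,1,1]}'; python3 -m pendant '{"xyz":[[0,0,1],[0,0,2],[0,0,3],[0,0,4],[0,0,4]],"turn":[[0,0,0],[0,0,0],[0,0,0],[0,0,0],[0,0,0]],"jaw":[1,1,1,1,1]}'
```

```text
t: 9.4
tcp_pos: [0.5914, -0.168, 0.1085]
ee_rot: [0.728, 0.686, 0.0, -0.0]
contact_force: [-1.3, 0.8, 2.1]
opening: 0.514
t: 9.9
tcp_pos: [0.5914, -0.168, 0.1041]
ee_rot: [0.728, 0.686, 0.0, -0.0]
contact_force: [-1.1, -0.1, 2.2]
opening: 0.524
```

Contact came where I predicted and there is no side force. Pushing on to the stop in one go.

```bash
python3 -m pendant '{"xyz":[[0,0,2],[0,0,4],[0,0,6],[0,0,8],[0,0,10],[0,0,11.5],[0,0,12.5],[0,0,12.5]],"turn":[[0,0,0],[0,0,0],[0,0,0],[0,0,0],[0,0,0],[0,0,0],[0,0,0],[0,0,0]],"jaw":[1,1,1,1,1,1,1,1]}'; python3 -m pendant '{"xyz":[[0,0,1],[0,0,1.5],[0,0,2],[0,0,2]],"turn":[[0,0,0],[0,0,0],[0,0,0],[0,0,0]],"jaw":[1,1,1,1]}'
```

```text
t: 10.7
tcp_pos: [0.5915, -0.168, 0.0916]
ee_rot: [0.728, 0.686, 0.0, -0.0]
contact_force: [-1.0, 0.3, 4.4]
opening: 0.527
t: 11.1
tcp_pos: [0.5915, -0.168, 0.0905]
ee_rot: [0.728, 0.686, 0.0, 0.0]
contact_force: [-4.1, 1.5, 10.1]
opening: 0.521
```

```bash
python3 -m pendant '{"xyz":[[0,0,0.5],[0,0,1],[0,0,1]],"turn":[[0,0,0],[0,0,0],[0,0,0]],"jaw":[1,1,1]}'; python3 - <<'E'
from h import *
im=r.snapshot('scene');cv2.imwrite('pics/s6.png',cv2.resize(im[150:300,180:400],None,fx=3.5,fy=3.5))
im=r.snapshot('wrist');cv2.imwrite('pics/w6.png',im)
shift([.5915,-.168,.1087])
E
```

```text
t: 11.4
tcp_pos: [0.5916, -0.168, 0.0904]
ee_rot: [0.728, 0.686, 0.0, 0.0]
contact_force: [-5.1, 1.5, 18.0]
opening: 0.518
t 11.5 tcp [ 0.5915 -0.168   0.0904] toolz [ 6.e-04 -3.e-04 -1.e+00] yaw 86.6 shift mm [  0.   -0.  -18.3] q [-0.39  0.53  1.62 -0.    0.99 -0.33] F [-4.7  1.7 17.9] op 0.513
```

View pics/s6.png

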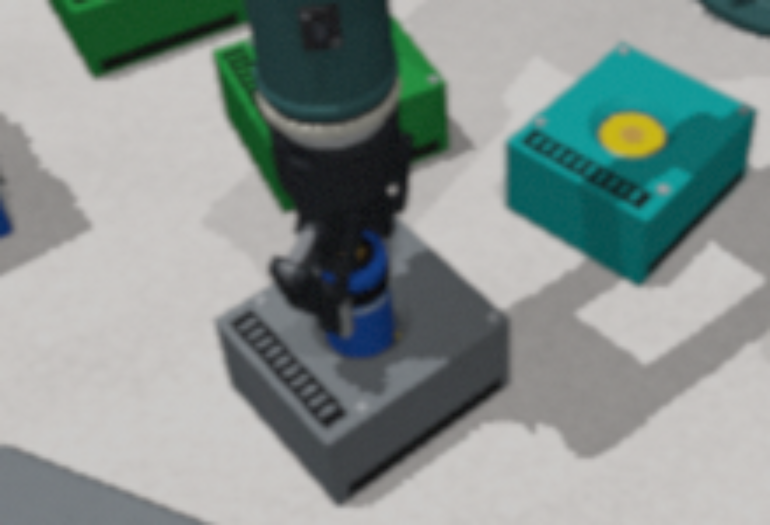

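View pics/w6.png

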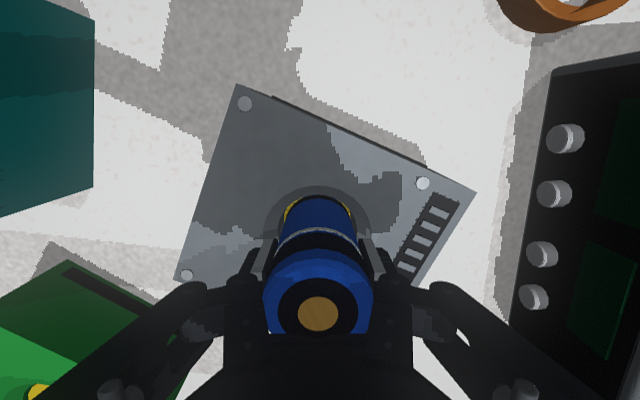

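At the stop: z = 0.0904 against 0.0907 predicted, force up to about 20 N with no motion. I'll let the spring rise to the catch while still holding, then open.

```bash
python3 -m pendant '{"xyz":[[0,0,-2],[0,0,-4],[0,0,-6],[0,0,-8],[0,0,-9],[0,0,-9],[0,0,-9]],"turn":[[0,0,0],[0,0,0],[0,0,0],[0,0,0],[0,0,0],[0,0,0],[0,0,0]],"jaw":[1,1,1,1,1,1,1]}'; python3 - <<'E'
from h import *
im=r.snapshot('wrist');cv2.imwrite('pics/w7.png',im)
shift([.5915,-.168,.0987])
E
```

```text
t: 12.2
tcp_pos: [0.5915, -0.168, 0.0976]
ee_rot: [0.728, 0.686, 0.0, -0.0]
contact_force: [-1.4, 0.4, 3.3]
opening: 0.52
t 12.25 tcp [ 0.5915 -0.168   0.0976] toolz [ 0.e+00  1.e-04 -1.e+00] yaw 86.6 shift mm [-0.   0.  -1.1] q [-0.39  0.52  1.61  0.    1.01 -0.33] F [-1.4  0.2  3.1] op 0.522
```

View pics/w7.png

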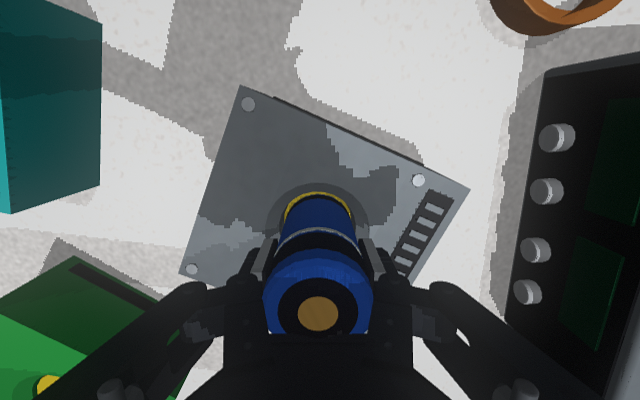

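```bash
python3 -m pendant '{"xyz":[[0,0,-0.7],[0,0,-1.2],[0,0,-1.2],[0,0,-1.2]],"turn":[[0,0,0],[0,0,0],[0,0,0],[0,0,0]],"jaw":[1,1,1,1]}'; python3 -m pendant '{"xyz":[[0,0,0],[0,0,0],[0,0,0],[0,0,0],[0,0,0],[0,0,0],[0,0,0],[0,0,0]],"turn":[[0,0,0],[0,0,0],[0,0,0],[0,0,0],[0,0,0],[0,0,0],[0,0,0],[0,0,0]],"jaw":[0.45,0.4,0.3,0.2,0.1,0,0,0]}'; python3 - <<'E'
from h import *
im=r.snapshot('wrist');cv2.imwrite('pics/w8.png',im)
shift([.5915,-.168,.0987])
E
```

```text
t: 12.65
tcp_pos: [0.5914, -0.1679, 0.0985]
ee_rot: [0.728, 0.686, -0.0, -0.0]
contact_force: [0.9, -0.5, -2.1]
opening: 0.52
t: 13.45
tcp_pos: [0.5914, -0.1679, 0.0989]
ee_rot: [0.728, 0.686, 0.0, -0.0]
contact_force: [-0.2, 0.7, 0.5]
opening: 1.0
t 13.5 tcp [ 0.5914 -0.168   0.0989] toolz [ 0.e+00  1.e-04 -1.e+00] yaw 86.6 shift mm [-0.   0.1  0.2] q [-0.39  0.52  1.61  0.    1.01 -0.33] F [ 0.3  0.3 -1.1] op 0.999
```

View pics/w8.png

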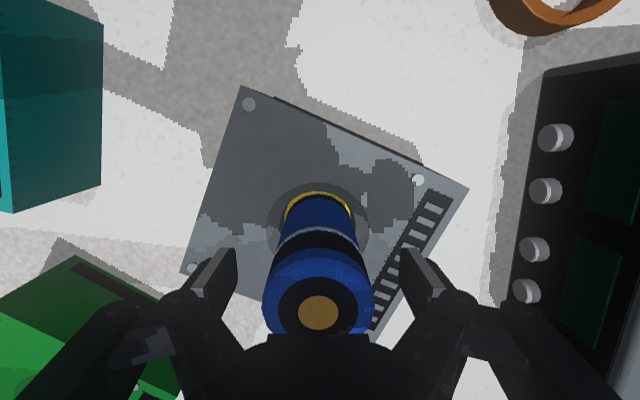

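Open and clear; the cell's top is at (313,317), upright. The spring load disappeared at the catch height. Retreating straight up and checking.

```bash
python3 -m pendant '{"xyz":[[0,0,-10],[0,0,-30],[0,0,-60],[0,0,-100],[0,0,-140],[-30,-20,-170],[-60,-50,-170],[-60,-90,-170]],"turn":[[0,0,0],[0,0,0],[0,0,0],[0,0,0],[0,0,0],[0,0,0],[0,0,0],[0,0,0]],"jaw":[0,0,0,0,0,0,0,0]}'; python3 -m pendant '{"xyz":[[0,0,0],[0,0,0],[0,0,0]],"turn":[[0,0,0],[0,0,0],[0,0,0]],"jaw":[0,0,0]}'; python3 - <<'E'
from h import *
m=r.camera_model('wrist');im=r.snapshot('wrist');cv2.imwrite('pics/w9.png',im)
im=r.snapshot('scene');cv2.imwrite('pics/s9.png',cv2.resize(im[150:300,200:500],None,fx=2.6,fy=2.6,interpolation=cv2.INTER_CUBIC))
S=r.camera_model('scene')
for h in (.0190,.027,.037):
  print(h,'scene top px',proj(S,[[.5915,-.168,.075+h+.047]]).round(1),'crop',((proj(S,[[.5915,-.168,.075+h+.047]])-[150,200])*2.6).round(0),'wrist',proj(m,[[.5915,-.168,.075+h+.047]]).round(1))
for l in("blue_cell_mid","orange_cell_mid"):
  print(l,[(round(d['conf'],2),(np.array(d['location'])*[400,640]).round(1)) for d in r.place_of('scene',l)])
shift([.5,-.168,.3])
E
```

```text
t: 14.3
tcp_pos: [0.4991, -0.2263, 0.2713]
ee_rot: [0.728, 0.685, 0.0, 0.003]
contact_force: [-0.8, 0.5, -0.0]
opening: 0.996
t: 14.6
tcp_pos: [0.4991, -0.2227, 0.2696]
ee_rot: [0.728, 0.686, 0.0, 0.001]
contact_force: [-0.8, -0.5, 0.3]
opening: 0.996
0.019 scene top px [[221.7 279.9]] crop [[186. 208.]] wrist [[129.8 411.1]]
0.027 scene top px [[219.3 279.6]] crop [[180. 207.]] wrist [[130.3 413.9]]
0.037 scene top px [[216.3 279.2]] crop [[172. 206.]] wrist [[131.  417.7]]
blue_cell_mid [(0.77, array([231.2, 278.7]))]
orange_cell_mid [(0.6, array([248.2, 420.2]))]
t 14.8 tcp [ 0.499  -0.2224  0.2688] toolz [ 3.e-04  1.e-04 -1.e+00] yaw 86.6 shift mm [ 54.4  -2.2 -31.2] q [-0.55  0.25  1.58  0.    1.32 -0.49] F [-0.8  0.1  0.2] op 1.001
```

View pics/s9.png

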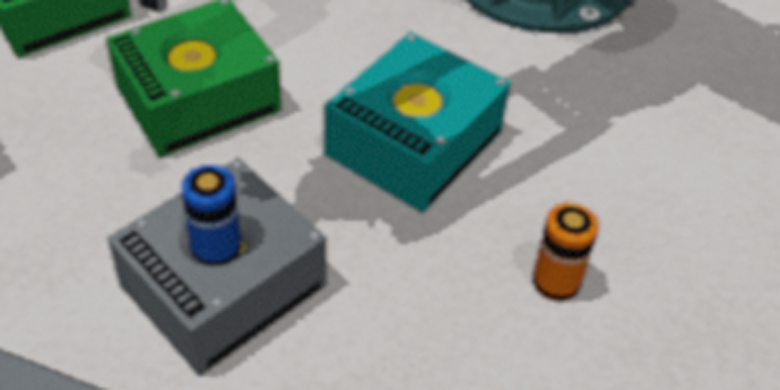

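View pics/w9.png

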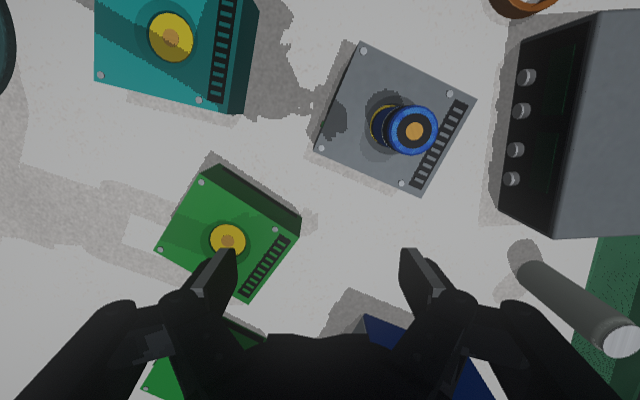

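The cell's top shows at wrist (130.5,414) and scene crop (181,208). Both match the 27 mm caught height (predicted (130.3,413.9) and (180,207)). Orange still stands where it was.

```bash
python3 -c "
from rig import r
print(r.job_done(), r.state()['t'])"
```

```text
the job is handed in; nothing more can be done
the job is handed in; nothing more can be done
```

The blue cell is standing in the grey tester's well, held down by the catch, and I handed the job in at about 14.8 s. `job_done` reports no verdict, so what follows rests on my own checks.

- **Push:** I pushed once, to the stop. The tool stopped at z = 0.0904 m (0.0907 m expected), and the measured force rose to 18 N, about 20 N allowing for the cell's weight, without further motion.
- **Catch:** I let the spring lift the cell about 8 mm while still gripping it. Its load disappeared at z = 0.0985 m (0.0987 m expected), and then I opened the gripper.
- **Final pictures:** The cell stands upright on the well axis. Its top is within about 1 px of where a centre 27 mm above the mouth should appear, in both the wrist and scene views. The gripper is clear of everything.
- **Orange cell:** It stands upright within about 3 px of its starting position in the scene view, which is detector noise.

No check failed. The one disagreement was early on: the first well estimates from the scene and top cameras differed by about 1 cm. I settled it with the wrist camera before inserting the cell. The detector also found no blue cell in the wrist picture above it, so I used its visible top instead.

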